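# Set the slide gate of the sample hopper

### The job

Set the feed gate of the empty sample hopper ready for filling: pull its stiff slide gate open by the bail handle until the pointer on the gate stands in line with the fin of the black setting clip on the rail, then let go. Leave the setting clip where it has been set, and do not disturb the cup under the outlet or the things around.

Things in the scene. Friction and masses are not known exactly. Their poses are not given: they have to be found in the camera images.
- hopper: fixed stand: aluminium funnel (156 mm wide, rim 220 mm above the bench; within 50 mm of its axis below 140 mm height) over a grey base; two level aluminium guide rails (tops 100 mm high, 144 mm over their outsides) run out 315 mm to the front. Origin: on the bench under the outlet axis. Own -x: front, where the gate opens to, roughly towards the robot; y across the rails (left is +y); z up
- gate (a joint): how far the slide gate is open, m: 0 shut, 0.095 end stop; starts nearly shut, grows as it moves to the stand's -x. Stiff: about 8 N of sliding friction plus 15 N per m/s; no spring, stays where it is left. The steel blade between the rails is 100 mm wide, 5 mm thick, top 93 mm above the bench
- pull_bar (a point): middle of the crossbar of the gate's dark bail handle: round level bar 14 mm thick, 76 mm long along the stand's y, 136 mm above the bench, on an equally thick upright at each end. When shut it is 205 mm in front of the outlet axis; moves with the gate. Free height between bar and blade 36 mm; behind the bar (funnel side) the blade is bare for 40 mm or more
- gate_pointer (a point): tip of the gate's pointer: a dark flat bar 8 mm wide that sticks out over the inner half of the left rail, 55 mm behind the pull bar; the tip is 62 mm left of the gate's middle line, 106 mm above the bench; moves with the gate
- clip_mark (a point): inner edge of the fin of the black setting clip, at the pointer's height: the clip hugs the outside of the left rail, is 30 mm long; its upright fin, 8 mm wide, stands over the rail's outer half up to 127 mm. It slides if pushed (about 5 N) but must stay. Axes as the stand's: pointer and fin are in line when equal along the stand's x. At the start 20 to 78 mm in front of the pointer
- catch_cup: small grey open cup, 43 mm wide and 50 mm high, loose on the base plate under the outlet; origin: centre of its underside
- tin_a: lidded aluminium tin, 61 mm wide, 34 mm high, loose on the bench left of the hopper; origin: centre of its underside
- tin_b: lidded aluminium tin, 59 mm wide, 36 mm high, loose on the bench right of the hopper; origin: centre of its underside
- weight: brass weight with a knob, 32 mm wide, 46 mm high, loose on the bench right of the hopper, near its front edge; origin: centre of its underside

How it is judged:
By the outcome, as a careful person would: the job done as asked, in the order asked, and still so for the second after the job is handed in, with the robot touching nothing.
It also fails if it takes over 42 s, if anything falls off the work surface, if the arm or the gripper's body presses on something with over 40 N, if the wrist force passes 120 N, or if a joint passes its speed limit or range.

### The arm

A 6-joint arm with a two-finger parallel gripper is mounted at the origin on a cart in front of the work surface, level with it; the furniture and walls round the work are solid. World frame = base frame: x ahead of the robot, y to its left, z up, the work surface at z = 0. Lengths are in m, angles in rad, forces in N, time in s.
With the tool pointing down it reaches from about 0.4 to 0.825 m from the base axis. Payload 7 kg.
Tool frame: the origin (TCP) lies midway between the tips of the shut fingers; the grasp point (between the pads) lies 19 mm behind it (grip_depth is the distance from the TCP to the grasp point, in m); z points along the fingers, y is the direction in which the jaws open and shut (so a half turn about z gives the same grasp; the last joint's range is limited). The gripper opens to 88 mm and grips with 3 to 60 N. Pads are 19 mm wide; open, the fingers measure 130 mm over their backs; the gripper's body (78 mm by 193 mm) begins 47 mm behind the grasp point.
Start: joints at [-0.952, 0.359, 0.012, 0, -1.224, -0.288], TCP at [0.219, -0.638, 0.227] pointing down, gripper open.
Joint ranges: [-3.07, 3.07], [-1.43, 2.12], [-1.02, 1.25], [-3.03, 1.67], [-3.05, -0], [-3.03, 3.03]. Speed limits (rad/s): [2.39, 2.39, 3.01, 3.14, 3.14, 3.14].

### API

Orientations are given as a rotation vector (axis times angle).
In Python, from station import * gives the robot as it stands. The module is installed in compiled form; this text tells all that it offers.
- The arm moves only by the tool drive_tool, never from a script. Its argument "steps" is one flat list of numbers, 5 for each row, row after row: the finger opening in mm, from 0 to 87.6, then the shift along the tool's x, y, z in mm, then the turn about the tool's z in rad. In form: [jaw, tx, ty, tz, yaw, jaw, tx, ty, tz, yaw, ...]. A call has 1 to 10 rows; each row shifts and turns the commanded pose from where the row before left it, along the tool's axes as they then stand; what a row does not reach is not made up. A row lasts 1/12 s, in which the tool goes at most 41.7 mm and 7.16 degrees, less where a joint would pass 70% of its speed; a pose out of reach is approached as far as the arm can. A call is refused whole if a number of a shift passes 41.7 or a number of a turn 0.125, either way. A call with a gripper value outside its range is refused whole. The fingers move at their own pace and stop on an object; "grip_force" is the grip in N (left out, the last holds). Time passes only in rows, so rows that do not move let the fingers close. It gives the time, the measured TCP pose, the force and the opening at its end, in the units of the state.
- sense(): the state, without advancing time (a new reading comes with each control period).
- snapshot(name): name is "side" or "top"; returns a dict with "image" (420x560x3 uint8, red, green, blue), "fx", "fy", "cx", "cy" (pixels), "world_from_camera" (4x4, takes a point from camera to world coordinates). Camera axes: x right, y down, z forward; pixel columns grow to the right and rows downward; lengths in m; the calibration is good to about 2 mm. A picture is of the moment at which its call begins. There is no depth.
- close_job(): hands the job in, once; it reports no verdict.
The state is a dict: "clock": time; "joint_pos": joint angles; "qvel": joint speeds; "tau": joint torques, N m; "tool_pos": TCP position; "tool_rot": TCP orientation; "contact_force": force on the tool from outside, world axes, zero at the start; "ft_torque": the same for the moment, N m; "finger_gap": finger opening in m.
Only numpy, scipy, OpenCV 4.12 (cv2) and the standard library are available. Lean on these libraries where they do the work, as an engineer would, in place of code of your own. Each camera call takes 0.05 s, during which the arm holds its last target. There are 200 camera calls.

## Working session

There is one attempt and no reset: what is moved stays moved. The work goes in short steps, Python scripts to look and compute and a tool call to move; the robot and the scene stay as the last step left them, time stands still between calls to the robot, and variables do not carry over. Pictures are saved under pics/ and viewed, about 8 in all and at most 12, crops included, and the job is handed in when it is done.

Besides the shell and the picture viewer there is one more tool, called after "Call:" as a command line: name --argument value ..., lists and objects as JSON in quotes. drive_tool: Moves the arm, as the interface text tells. Its arguments: {"type":"object","properties":{"steps":{"type":"array"},"grip_force":{"type":"number"}},"required":["steps"]}

```bash
mkdir -p pics; cat > h.py <<'E'
from station import *
import numpy as np, cv2
from scipy.spatial.transform import Rotation as R
def snap(n,f=None):
    s=snapshot(n)
    if f: cv2.imwrite('pics/'+f,cv2.cvtColor(s['image'],cv2.COLOR_RGB2BGR))
    return s
def ray(s,u,v,z):
    T=np.array(s['world_from_camera']);d=T[:3,:3]@np.array([(u-s['cx'])/s['fx'],(v-s['cy'])/s['fy'],1]);o=T[:3,3]
    return o+d*(z-o[2])/d[2]
def proj(s,p):
    T=np.array(s['world_from_camera']);c=T[:3,:3].T@(np.array(p)-T[:3,3]);return c[0]/c[2]*s['fx']+s['cx'],c[1]/c[2]*s['fy']+s['cy']
E
python3 - <<'E'
from h import *
import pickle
d={}
for n in('top','side'):
    s=snap(n,n+'0.png');d[n]=s;print(n,s['fx'],s['cx'],s['cy'],np.round(s['world_from_camera'],3).tolist())
pickle.dump(d,open('s0.pkl','wb'))
print(sense())
E
```

```text
top 483.85994410244257 275.4268434713272 213.92470735388648 [[-0.006, -0.987, 0.16, 0.435], [-1.0, 0.003, -0.022, 0.079], [0.021, -0.161, -0.987, 1.227], [0.0, 0.0, 0.0, 1.0]]
side 419.1807499957221 278.2758588544606 204.78635014737972 [[0.944, 0.243, -0.223, 0.826], [0.329, -0.727, 0.603, -0.588], [-0.016, -0.642, -0.766, 0.922], [0.0, 0.0, 0.0, 1.0]]
{'clock': 0.1, 'joint_pos': array([-9.51884017e-01,  3.59347941e-01,  1.11653347e-02, -2.66468954e-04,
       -1.22410138e+00, -2.88098951e-01]), 'qvel': array([ 8.32929306e-04, -2.62989099e-03,  3.99612341e-03, -2.82272766e-05,
        1.86554202e-04,  6.90400517e-05]), 'tau': array([-1.22962847e-03, -5.84163380e+01,  2.93754154e+01,  7.01558679e+00,
        1.01915500e-02, -6.80142057e-05]), 'tool_pos': array([ 0.21907318, -0.63801226,  0.22570929]), 'tool_rot': array([ 5.17063219e-01, -3.09831647e+00, -2.27271893e-03]), 'contact_force': array([-0.63137201,  0.51076929, -0.5610311 ]), 'ft_torque': array([ 0.03336918, -0.05473725, -0.05687618]), 'finger_gap': 0.08767463643260144}
```

View pics/top0.png

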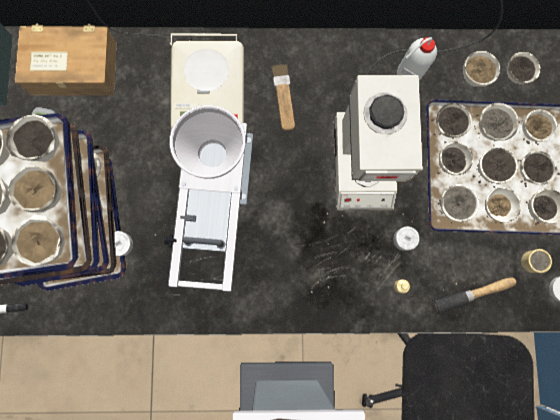

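View pics/side0.png

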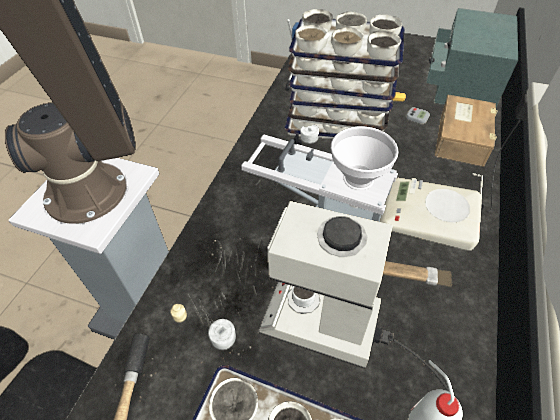

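```bash
python3 - <<'E'
from h import *
import pickle
d=pickle.load(open('s0.pkl','rb'))
a=d['top']['image'][175:295,155:255];b=d['side']['image'][125:205,235:345]
a=cv2.resize(a,None,fx=4,fy=4,interpolation=cv2.INTER_CUBIC);b=cv2.resize(b,None,fx=3.6,fy=3.6,interpolation=cv2.INTER_CUBIC)
c=np.zeros((480,800,3),np.uint8);c[:a.shape[0],:400]=a;c[:b.shape[0],402:402+b.shape[1]]=b[:,:398]
cv2.imwrite('pics/c0.png',c[:,:,::-1])
E
```

```text
(no output)
```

View pics/c0.png

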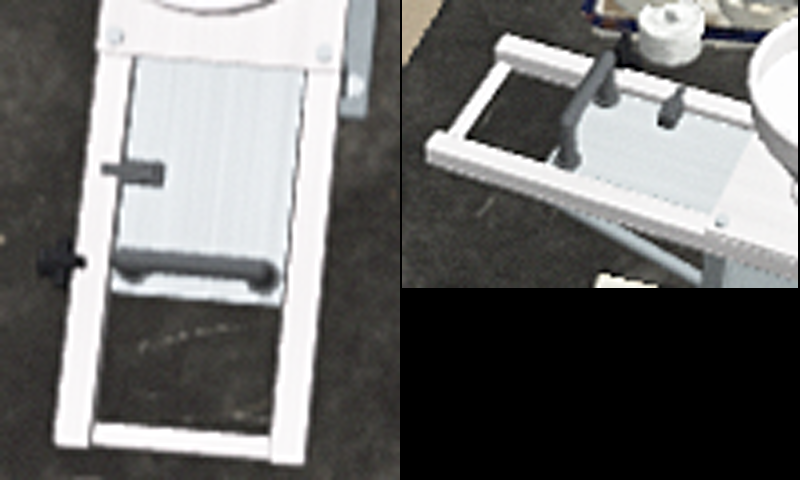

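```bash
cat >> h.py <<'E'
def frame(s):
    # rail mask, front corners at z=.1
    Lo=ray(s,168.9,286.0,.1);Ro=ray(s,230.9,291.0,.1)
    return Lo,Ro
E
python3 - <<'E'
from h import *
import pickle
d=pickle.load(open('s0.pkl','rb'));s=d['top']
g=s['image'].astype(int).sum(2)//3
print(g[208:228,176:200]);print(g[230:252,162:190])
Lo,Ro=frame(s);print(Lo,Ro,np.linalg.norm(Lo-Ro))
# left rail outer edge points (bottom & higher)
for v in(270,255,230,215,200):
    u=np.where(g[v,160:200]>180)[0][0]+160; w=220+np.where(g[v,220:260]>200)[0][-1]; print(v,u,ray(s,u-.5,v,.1)[:2],w,ray(s,w+.5,v,.1)[:2])
for n,p,z in(('tip',(180.5,217),.106),('fin',(176,240.5),.127),('b1',(185,240.5),.136),('b2',(223,243.3),.136)):print(n,ray(s,*p,z))
E
```

```text
[[ 73 178 255 249 247 247 247 248 253 229 123 206 237 235 234 235 234 234
  233 234 232 232 234 235]
 [ 80 203 254 248 248 247 247 249 254 202 119 212 235 234 236 235 232 231
  233 232 231 234 235 235]
 [ 86 214 251 247 249 246 246 250 255 173 121 232 237 234 236 236 232 232
  232 233 231 233 234 234]
 [112 254 251 246 248 245 246 250 255 151 130 246 237 235 235 233 231 233
  234 232 231 235 235 235]
 [119 255 250 247 247 244 246 251 255 137 136 248 237 236 237 234 231 233
  234 235 231 236 237 234]
 [116 255 249 247 248 247 249 253 254 124 133 250 241 238 239 237 236 237
  236 236 232 234 236 233]
 [126 255 249 249 250 253 254 255 255 107 111 201 202 215 216 233 230 227
  222 237 234 236 237 235]
 [136 255 249 249 221 208 219 227 216 106  97 128 125 145 142 159 167 165
  151 185 228 238 237 233]
 [152 255 250 251 155 104 120 129 128 102 104 106 103 106 104  94 104  91
   97  99 190 240 237 234]
 [184 254 250 253 141  90  96  98 103 105 107 108 105 102 105 104 108  84
   90  84 187 243 237 234]
 [204 252 248 251 182 138 140 121 106  96 101 101 103 108 112 114 112  85
   93  83 206 24
[... 3338 characters left out ...]
50 108  67  49  49  46  49  48  48  53]
 [ 66  64  56  60  55  52  55  56  54  70 176 255 245 244 245 244 245 250
  245 112  66  49  52  55  50  51  55  54]]
[0.45169593 0.29982011 0.1       ] [0.43951312 0.15775621 0.1       ] 0.1425853128609486
270 170 [0.48818882 0.29950492] 232 [0.48744562 0.15447809]
255 172 [0.52273806 0.29588967] 233 [0.52209688 0.15243982]
230 175 [0.58110338 0.29055829] 235 [0.58062459 0.148217  ]
215 177 [0.61659766 0.28684811] 237 [0.61621261 0.14376745]
200 178 [0.65246128 0.28545114] 238 [0.65217196 0.14163621]
tip [0.61087633 0.2763156  0.106     ]
fin [0.55354188 0.28144978 0.127     ]
b1 [0.55249654 0.2595813  0.136     ]
b2 [0.54582193 0.17397729 0.136     ]
```

```bash
cat >> h.py <<'E'
def rows(p,th,goals,dth):
    """world xy/z waypoints -> tool rows; dth = world yaw per row list"""
    out=[];k=0
    for g,n in goals:
        d=(np.array(g)-p)/n
        for i in range(n):
            c,s=np.cos(th),np.sin(th)
            t=dth[k] if k<len(dth) else 0;k+=1
            out.append([round(1e3*(-s*d[0]+c*d[1]),1),round(1e3*(c*d[0]+s*d[1]),1),round(-1e3*d[2],1),round(-t,3)]);th+=t
        p=np.array(g)
    return out
def yaw():
    M=R.from_rotvec(sense()['tool_rot']).as_matrix();return np.arctan2(M[1,1],M[0,1])
E
python3 - <<'E'
from h import *
p=sense()['tool_pos'];t=yaw();tg=np.pi-.080;n=10
print(t,tg-t)
for r in rows(p,t,[((.45,-.2,.226),13),((.549,.217,.215),11)],[(tg-t)/n]*n):print(r)
E
```

```text
1.9015188190227739 1.1600738345670192
[np.float64(-27.7), np.float64(26.1), np.float64(-0.0), np.float64(-0.116)]
[np.float64(-30.6), np.float64(22.7), np.float64(-0.0), np.float64(-0.116)]
[np.float64(-33.0), np.float64(19.0), np.float64(-0.0), np.float64(-0.116)]
[np.float64(-35.0), np.float64(15.1), np.float64(-0.0), np.float64(-0.116)]
[np.float64(-36.5), np.float64(10.9), np.float64(-0.0), np.float64(-0.116)]
[np.float64(-37.5), np.float64(6.6), np.float64(-0.0), np.float64(-0.116)]
[np.float64(-38.0), np.float64(2.2), np.float64(-0.0), np.float64(-0.116)]
[np.float64(-38.0), np.float64(-2.2), np.float64(-0.0), np.float64(-0.116)]
[np.float64(-37.5), np.float64(-6.6), np.float64(-0.0), np.float64(-0.116)]
[np.float64(-36.5), np.float64(-10.9), np.float64(-0.0), np.float64(-0.116)]
[np.float64(-35.0), np.float64(-15.0), np.float64(-0.0), 0]
[np.float64(-35.0), np.float64(-15.0), np.float64(-0.0), 0]
[np.float64(-35.0), np.float64(-15.0), np.float64(-0.0), 0]
[np.float64(-38.5), np.float64(-5.9), np.float64(1.0), 0]
[np.float64(-38.5), np.float64(-5.9), np.float64(1.0), 0]
[np.float64(-38.5), np.float64(-5.9), np.float64(1.0), 0]
[np.float64(-38.5), np.float64(-5.9), np.float64(1.0), 0]
[np.float64(-38.5), np.float64(-5.9), np.float64(1.0), 0]
[np.float64(-38.5), np.float64(-5.9), np.float64(1.0), 0]
[np.float64(-38.5), np.float64(-5.9), np.float64(1.0), 0]
[np.float64(-38.5), np.float64(-5.9), np.float64(1.0), 0]
[np.float64(-38.5), np.float64(-5.9), np.float64(1.0), 0]
[np.float64(-38.5), np.float64(-5.9), np.float64(1.0), 0]
[np.float64(-38.5), np.float64(-5.9), np.float64(1.0), 0]
```

Call:
drive_tool --steps '[87,-27.7,26.1,0,-0.116,87,-30.6,22.7,0,-0.116,87,-33,19,0,-0.116,87,-35,15,0,-0.116,87,-36.5,11,0,-0.116,87,-37.5,6.6,0,-0.116,87,-38,2.2,0,-0.116,87,-38,-2.2,0,-0.116,87,-37.5,-6.6,0,-0.116,87,-36.5,-11,0,-0.116]'

```text
clock: 0.93
tool_pos: [0.3973, -0.2998, 0.2265]
tool_rot: [-2.137, 2.302, 0.0]
contact_force: [0.6, -0.5, 0.1]
finger_gap: 0.0871
```

Call:
drive_tool --steps '[60,-35,-15,0,0,60,-35,-15,0,0,60,-35,-15,0,0,60,-38,-6,0,0,60,-38,-6,0,0,60,-38,-6,0,0,60,-38,-6,0,0,60,-38,-6,0,0,60,-38,-6,0,0,60,-38,-6,0,0]'

```text
clock: 1.77
tool_pos: [0.5132, 0.0632, 0.2266]
tool_rot: [-2.131, 2.308, 0.0]
contact_force: [1.2, -0.1, 0.4]
finger_gap: 0.0602
```

Call:
drive_tool --steps '[60,-39,-6,0,0,60,-39,-6,0,0,60,-39,-6,0,0,60,-30,-5,0,0,60,0,0,0,0,60,0,0,0,0]'

```text
clock: 2.27
tool_pos: [0.5478, 0.2074, 0.2254]
tool_rot: [2.132, -2.305, -0.001]
contact_force: [-0.4, -0.5, 0.1]
finger_gap: 0.0603
```

```bash
python3 - <<'E'
from h import *
s=snap('top');b=snap('side')
t=sense();print(t['tool_pos'],yaw()-np.pi,t['joint_pos'])
a=cv2.resize(s['image'][170:300,140:260],None,fx=3.3,fy=3.3,interpolation=cv2.INTER_CUBIC);c=cv2.resize(b['image'][75:205,225:345],None,fx=3.3,fy=3.3,interpolation=cv2.INTER_CUBIC)
cv2.imwrite('pics/c1.png',np.hstack([a,c])[:,:,::-1])
E
```

```text
[0.54766217 0.20563042 0.22605071] -0.07976054085634754 [ 6.93114039e-01  2.12801174e-01 -1.92291892e-01 -1.79251865e-04
 -1.16687560e+00 -7.72803699e-01]
```

View pics/c1.png

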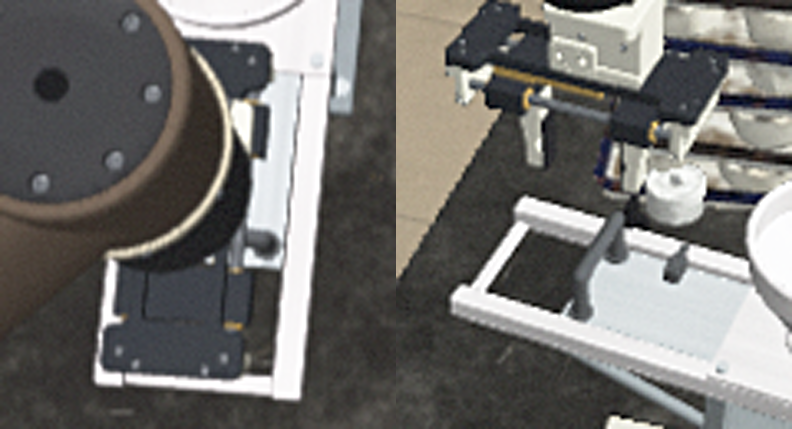

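Call:
drive_tool --steps '[60,-11,0,0,0,60,0,0,30,0,60,0,0,30,0,60,0,0,30,0,60,0,0,18,0,60,0,0,0,0,60,0,0,0,0]'

```text
clock: 2.95
tool_pos: [0.5489, 0.216, 0.1185]
tool_rot: [2.129, -2.308, 0.0]
contact_force: [0.9, -0.8, 0.7]
finger_gap: 0.0599
```

```bash
python3 - <<'E'
from h import *
b=snap('side')
t=sense();print(t['tool_pos'],t['contact_force'])
c=cv2.resize(b['image'][85:205,225:365],None,fx=4,fy=4,interpolation=cv2.INTER_CUBIC)
cv2.imwrite('pics/c2.png',c[:,:,::-1])
E
```

```text
[0.54968472 0.21672926 0.11976305] [ 0.35239163 -0.5297044   0.90808004]
```

View pics/c2.png

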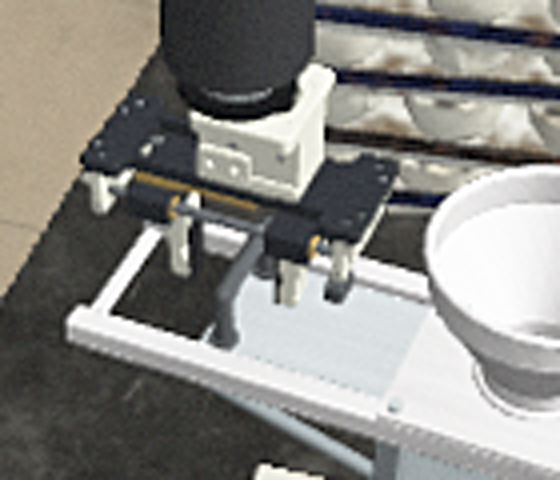

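Call:
drive_tool --grip_force 35 --steps '[30,0,0,0,0,20,0,0,0,0,16,0,0,0,0,5,0,0,0,0,5,0,0,0,0,5,0,0,0,0]'

```text
clock: 3.5
tool_pos: [0.549, 0.217, 0.1189]
tool_rot: [-2.131, 2.308, -0.0]
contact_force: [-0.3, 0.3, 0.1]
finger_gap: 0.025
```

Call:
drive_tool --steps '[5,0,0,0,0,5,0,0,0,0,5,0,0,0,0,5,0,0,0,0]'

```text
clock: 3.83
tool_pos: [0.5499, 0.2169, 0.1187]
tool_rot: [-2.13, 2.308, -0.001]
contact_force: [5.2, -1.8, -2.0]
finger_gap: 0.0127
```

Call:
drive_tool --steps '[5,0,4,0,0,5,0,8,0,0,5,0,8,0,0,5,0,8,0,0,5,0,8,0,0,5,0,8,0,0,5,0,8,0,0,5,0,4,0,0,5,0,0,0,0,5,0,0,0,0]'

```text
clock: 4.67
tool_pos: [0.4934, 0.2218, 0.1187]
tool_rot: [-2.13, 2.308, 0.0]
contact_force: [3.4, 0.9, -1.5]
finger_gap: 0.0128
```

```bash
python3 - <<'E'
from h import *
t=sense();print(t['tool_pos'],t['contact_force'],t['finger_gap'])
E
```

```text
[0.49341835 0.22176622 0.11870279] [ 3.35702134  0.91245278 -1.51354577] 0.012752333832284283
```

Call:
drive_tool --steps '[20,0,0,0,0,30,0,0,0,0,50,0,0,0,0,60,0,0,0,0,60,0,0,-30,0,60,0,0,-40,0,60,0,0,-40,0,60,40,0,0,0,60,40,0,0,0,60,40,0,0,0]'

```text
clock: 5.5
tool_pos: [0.4831, 0.1009, 0.2292]
tool_rot: [-2.132, 2.306, 0.0]
contact_force: [0.8, -0.9, -0.3]
finger_gap: 0.0595
```

Call:
drive_tool --steps '[60,40,0,0,0,60,40,0,0,0,60,40,0,0,0,60,40,0,0,0,60,0,0,0,0,60,0,0,0,0]'

```text
clock: 6.0
tool_pos: [0.4701, -0.0598, 0.2286]
tool_rot: [2.126, -2.313, -0.0]
contact_force: [0.3, -0.6, -0.7]
finger_gap: 0.0603
```

```bash
python3 - <<'E'
from h import *
S=[snap('top') for _ in range(4)];B=[snap('side') for _ in range(4)]
import pickle;pickle.dump((S[0],B[0]),open('s1.pkl','wb'))
t=sense();print(t['tool_pos'],t['clock'])
si=np.mean([x['image'] for x in S],0);bi=np.mean([x['image'] for x in B],0)
np.save('top1.npy',si);np.save('side1.npy',bi)
a=cv2.resize(si[220:270,155:220].astype(np.uint8),None,fx=6,fy=6,interpolation=cv2.INTER_CUBIC);c=cv2.resize(bi[125:175,255:320].astype(np.uint8),None,fx=6,fy=6,interpolation=cv2.INTER_CUBIC)
cv2.imwrite('pics/c3.png',np.hstack([a,c])[:,:,::-1])
print(si.mean(2).astype(int)[232:252,160:192])
E
```

```text
[ 0.47092792 -0.05680848  0.22850135] 6.4
[[ 60  56  54  53  53  51  52  54  55  55  55  54  52  56 135 255 246 245
  245 244 245 249 250 101 130 242 237 235 236 235 234 233]
 [ 58  54  53  52  54  53  53  54  55  55  49  50  46  59 146 254 246 244
  245 244 245 249 244 108 149 240 236 236 236 235 233 234]
 [ 53  56  54  55  55  54  56  55  57  52  48  46  37  69 177 253 245 244
  245 244 245 248 232 118 185 240 236 237 236 235 232 233]
 [ 53  55  54  55  57  55  54  58  56  47  46  43  23  70 196 250 245 244
  244 244 246 251 204 118 209 238 235 236 236 234 233 234]
 [ 53  54  57  56  55  51  49  50  53  46  44  44  20  79 217 251 246 245
  244 244 247 252 175 128 244 238 235 236 236 234 234 234]
 [ 57  55  54  55  52  57  47  50  48  44  47  44  25  91 238 254 249 247
  245 245 248 254 156 131 252 240 237 238 237 235 236 235]
 [ 55  55  52  56  51  59  42  49  47  44  46  44  35  71 174 206 239 252
  248 247 250 254 139 116 252 243 241 243 241 239 238 238]
 [ 54  54  58  63  47  55  44  46  46  45  47  45  44  42  57  85 172 245
  244 243 240 254 120 100 196 191 199 205 202 202 202
[... 902 characters left out ...]
4 233 220 217 206 204 205 207 201]
 [ 66  59  58  58  62  59  56  51  50  46  38  28 114 255 247 244 244 244
  244 248 253 135 118 251 241 240 242 240 238 240 240 241]
 [ 65  61  60  59  65  61  56  53  56  51  47  44 124 255 247 244 244 245
  244 249 251 116 124 247 239 237 239 235 235 235 236 236]
 [ 65  65  61  63  63  60  55  52  54  51  51  52 135 255 247 244 245 245
  244 249 247 105 128 243 238 237 236 234 233 235 234 235]
 [ 67  69  66  64  62  61  58  55  53  52  47  55 143 255 247 244 245 244
  245 250 246 101 142 241 236 236 235 234 233 234 233 235]
 [ 66  69  66  61  57  57  56  56  54  53  50  72 175 254 246 245 245 244
  246 249 238 113 179 241 234 236 236 233 232 234 233 234]]
```

View pics/c3.png

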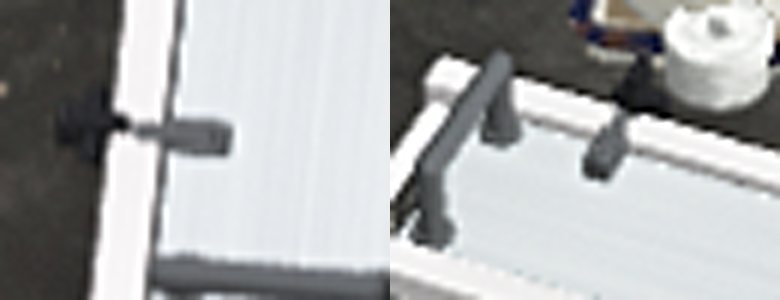

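```bash
python3 - <<'E'
from h import *
import pickle
S,B=pickle.load(open('s1.pkl','rb'));g=np.load('side1.npy').mean(2).astype(int)
print('cols 284..304');
for v in range(130,160):print(v,g[v,284:305])
ex=np.array([np.cos(-.08),np.sin(-.08),0]);ey=np.array([.08,.997,0])
t=ray(S,178.5,241.45,.106);print('tip',t)
for n,o in(('tip',0*ex),('tip back',.004*ex),('tip front',-.004*ex),('root',-.03*ey),('in.106',.003*ey),('in.127',.003*ey+[0,0,.021]),('out.127',.011*ey+[0,0,.021])):
  print(n,np.round(proj(B,t+o),2),np.round(proj(S,t+o),2))
E
```

```text
cols 284..304
130 [ 70  68  59  53  40  36  46  68  69  77  70  67  67  66  54  62 141 255
 250 239 231]
131 [ 72  68  67  58  30  33  52  61  59  56  56  46  42  43  33  24 103 242
 252 247 239]
132 [ 69  70  74  80 106  82  31  39  43  42  49  47  46  40  39  25  75 180
 238 255 251]
133 [ 66  66  66  89 153 159 146 120 116  91  83  60  64  72  53  13  60 142
 178 249 255]
134 [ 71  70  66  75 102 120 168 159 164 158 157 141  46  48  86 148 140 136
 135 180 233]
135 [ 75  75  68  64  62  68 101  99 101 104 106  88  33  32  89 182 169 134
 127 138 162]
136 [ 65  65  64  62  63  65  64  62  68  75  66  32  41  37  56 110 110 131
 132 139 153]
137 [ 66  63  65  69  74  70  69  71  80  84  53  43  42  35  45  71  84 129
 134 138 150]
138 [ 59  64  69  69  75  70  73  67  65  62  26  32  39  37  54  77  85 132
 133 135 141]
139 [ 42  48  56  65  71  77  80  77  53  39  25  25  34  40  45  60  71 111
 133 133 141]
140 [186 148  35  32  47  57  69  66  27  32  27  31  40  41  43  42  48  77
 115 141 146]
141 [245 244 245 255 173  72  35  36  11  14  22  30  39  38  41  44  36  51
  75 106
[... 1256 characters left out ...]
7 229 230
 229 230 231]
156 [227 227 229 233 236 236 231 232 234 231 230 228 227 228 227 228 226 227
 227 229 228]
157 [224 226 226 227 228 229 231 230 230 229 229 229 229 229 227 227 228 228
 227 228 227]
158 [226 227 226 226 225 225 227 227 227 228 229 230 228 229 230 228 228 226
 228 226 227]
159 [226 226 227 227 229 227 226 226 227 226 227 227 228 229 229 229 229 229
 229 228 226]
tip [0.55356841 0.27948024 0.106     ]
tip [292.82 144.91] [178.5  241.45]
tip back [294.1  145.27] [178.68 239.74]
tip front [291.54 144.55] [178.32 243.17]
root [288.77 151.48] [191.44 242.43]
in.106 [293.22 144.26] [177.21 241.35]
in.127 [293.3  138.71] [175.55 240.38]
out.127 [294.38 136.99] [172.04 240.12]
```

Both views put the pointer in line with the fin to within about 1 mm, slightly too far forward (fin centre near top-view row 240.5, pointer 241.1). I'll regrip and nudge it back by about 1 mm.

Call:
drive_tool --steps '[60,-40,0,0,0,60,-40,0,0,0,60,-40,0,0,0,60,-40,0,0,0,60,-40,0,0,0,60,-40,0,0,0,60,-40,0,0,0,60,0,0,0,0,60,0,0,0,0,60,0,0,0,0]'

```text
clock: 7.23
tool_pos: [0.4927, 0.222, 0.2281]
tool_rot: [2.132, -2.306, -0.0]
contact_force: [0.1, 0.2, -0.7]
finger_gap: 0.0601
```

Call:
drive_tool --steps '[60,0,0,40,0,60,0,0,40,0,60,0,0,30,0,60,0,0,0,0,60,0,0,0,0,60,0,0,0,0]'

```text
clock: 7.73
tool_pos: [0.4944, 0.2215, 0.1206]
tool_rot: [-2.129, 2.307, -0.001]
contact_force: [1.3, -0.0, -0.3]
finger_gap: 0.06
```

Call:
drive_tool --steps '[30,0,0,0,0,20,0,0,0,0,5,0,0,0,0,5,0,0,0,0,5,0,0,0,0,5,0,0,0,0,5,0,0,0,0,5,0,0,0,0,5,0,0,0,0,5,0,0,0,0]'

```text
clock: 8.57
tool_pos: [0.4933, 0.2214, 0.1186]
tool_rot: [-2.131, 2.308, -0.0]
contact_force: [0.7, -0.9, -0.2]
finger_gap: 0.0128
```

Call:
drive_tool --steps '[5,0,-0.7,0,0,5,0,-0.7,0,0,5,0,0,0,0,5,0,0,0,0,5,0,0,0,0,5,0,0,0,0]'

```text
clock: 9.07
tool_pos: [0.4936, 0.2213, 0.1186]
tool_rot: [2.13, -2.308, -0.002]
contact_force: [-5.9, 1.1, 4.5]
finger_gap: 0.0125
```

Call:
drive_tool --steps '[5,0,-0.7,0,0,5,0,0,0,0,5,0,0,0,0,5,0,0,0,0]'

```text
clock: 9.4
tool_pos: [0.4941, 0.2213, 0.1186]
tool_rot: [2.13, -2.308, -0.002]
contact_force: [-6.7, 1.1, 6.7]
finger_gap: 0.0128
```

Call:
drive_tool --steps '[20,0,0,0,0,30,0,0,0,0,50,0,0,0,0,60,0,0,0,0,60,0,0,-30,0,60,0,0,-40,0,60,0,0,-40,0,60,40,0,0,0,60,40,0,0,0,60,40,0,0,0]'

```text
clock: 10.23
tool_pos: [0.4855, 0.1008, 0.2292]
tool_rot: [-2.132, 2.306, -0.0]
contact_force: [0.9, -1.3, -0.9]
finger_gap: 0.06
```

Call:
drive_tool --steps '[60,40,0,0,0,60,40,0,0,0,60,40,0,0,0,60,40,0,0,0,60,0,0,0,0,60,0,0,0,0]'

```text
clock: 10.73
tool_pos: [0.4725, -0.06, 0.2286]
tool_rot: [-2.126, 2.313, -0.0]
contact_force: [0.0, -0.2, -1.1]
finger_gap: 0.0601
```

```bash
python3 - <<'E'
from h import *
S=[snap('top') for _ in range(4)];B=snap('side')
si=np.mean([x['image'] for x in S],0);g=si.mean(2)
o=np.load('top1.npy').mean(2)
import pickle;g0=pickle.load(open('s0.pkl','rb'))['top']['image'].mean(2)
print(g.astype(int)[236:247,170:186])
def cen(g,r0,r1,cols,bg):
    w=np.clip(bg-g[r0:r1][:,cols],0,None);w[w<15]=0;return (w*np.arange(r0,r1)[:,None]).sum(0)/w.sum(0)
print('pointer now',cen(g,238,246,[178,179,180],248),'before',cen(o,238,246,[178,179,180],248))
print('clip diff', np.abs(g-g0)[232:248,160:176].max())
a=cv2.resize(si[220:270,155:220].astype(np.uint8),None,fx=6,fy=6,interpolation=cv2.INTER_CUBIC);c=cv2.resize(B['image'][100:225,225:387],None,fx=2.4,fy=2.4,interpolation=cv2.INTER_CUBIC)
cv2.imwrite('pics/c4.png',np.hstack([a,c[:300,:388]])[:,:,::-1])
E
```

```text
[[ 46  45  19  77 217 252 246 245 244 244 247 252 174 127 244 238]
 [ 46  46  22  92 238 254 249 248 246 245 249 254 156 133 252 241]
 [ 48  47  36  71 174 205 240 253 249 248 252 254 142 123 241 235]
 [ 46  46  41  43  55  84 170 233 223 231 234 245 121 106 169 169]
 [ 39  46  45  36  16  20  93 162 135 150 155 174 104  99 100 106]
 [ 35  30  29  37  62  45  98 136 102  97  99 108 103 106 104 106]
 [ 39  26  32 118 218 182 217 173 128 108 111 106 106 112 111 108]
 [ 47  23  60 179 255 244 252 237 229 228 225 152  92  91  94  92]
 [ 44  20  69 205 252 247 248 248 249 252 255 181  78  84  88  83]
 [ 44  18 100 251 249 245 245 245 245 249 255 173 116 225 202 166]
 [ 30  18 118 255 249 244 244 245 244 248 254 156 128 254 244 231]]
pointer now [240.98850575 241.11194177 241.22342417] before [241.48839055 241.47910593 241.45018522]
clip diff 6.5000000000000036
```

View pics/c4.png

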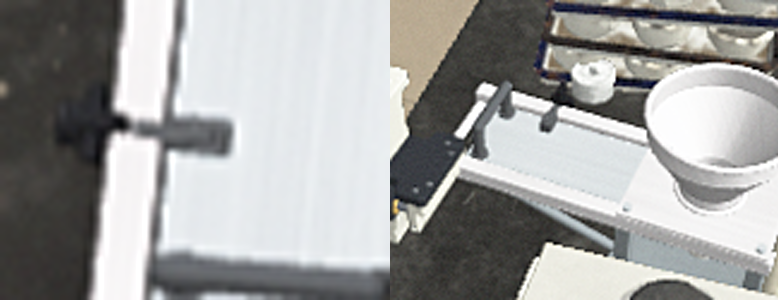

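```bash
python3 -c "
from h import *
print(sense()['clock'],close_job())"
```

```text
the job is handed in; nothing more can be done
10.9833 None
```

I pulled the gate open about 56 mm by the bail handle, let go and handed the job in at 11.0 s. The arm was clear of the stand, and the gate pointer stood in line with the clip fin.

- **Alignment:** I first pulled about 56.6 mm, then regripped and pushed back about 0.9 mm because the pointer looked slightly too far forward. In the last top view the pointer is at row 240.7 and the fin at 240.5, both corrected for viewing height. That is about 0.5 mm apart, and I trust the measurement to about 1 mm.
- **Disagreement:** before the push-back, different edges in the top and side views put the pointer anywhere from 2 mm behind the fin to 2.8 mm in front of it. I settled on about 1 mm in front. I did not measure the side view again after the correction.
- **Clip and surroundings:** the pixels around the clip are the same as before the pull, so it has not moved. I did not measure the cup, tins or weight afterwards, but the tool's path stayed clear of them. The highest wrist force I read was about 10 N.

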